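# Reclamp a shipment recorder so that its display can be read

## Task

A white fruit-shipment temperature recorder stands between the jaws of the slide-jaw fixture with its display turned towards the sliding jaw. Slide the jaw open, turn the recorder a quarter turn so that its display faces the yellow edge of the fixture, stand it upright on the base plate between the jaws again, then slide the jaw up snug against it so that it sits square between both jaws, and let go. Keep the recorder upright, and leave the mandarins and the spare grey recorder where they are.

Things in the scene. Friction and masses are not known exactly. Their poses are not given: they have to be found in the camera images.
- fixture: Fixture bolted to the table. Aluminium base plate 130 (x) x 260 (y) x 12 mm; origin: centre of its underside, on the table, z up. The +x long edge has a yellow stripe (reading side). Two blue jaws 72 mm wide (x), tops 45 mm above the table; the fixed jaw's face is at y = -85 mm, looking to +y; the sliding jaw faces it and moves along y. Between them: bare plate, open above and at both x ends.
- jaw (a joint): Gap between the two jaw faces, m: 0 closed, 0.095 fully open; the sliding jaw's face is at fixture y = -0.085 + gap. It starts 1.5 to 6 mm wider than the recorder's 44 mm depth. Slides with about 3 N of friction, no spring, stays where it is left.
- jaw_knob (a point): Middle of the sliding jaw's upright black knob, 22 mm in diameter on a thin stem, 60 mm above the table, at fixture x = 0, 75 mm to +y of the sliding jaw's face. The knob spans 43 to 77 mm above the table; the carriage under it tops out at 29 mm.
- recorder_center (a point): Centre (half-way up) of the loose white temperature recorder: box 44 (x) x 60 (y) x 90 mm (z, up), about 0.25 kg. Its +x face has the dark display; an orange stripe along the +x edge of its top marks that side from above. It starts on the base plate, display towards the sliding jaw (fixture +y), 44 mm depth between the jaws; its upper 57 mm stand above them.
- read_edge (a point): Point on the yellow reading edge of the fixture, fixture x = 65, y = -55, z = 12 mm; axes as the fixture's.
- fruit_a_center (a point): Centre of a loose mandarin, 62 mm across, 48 mm high, on the table on the yellow-edge side of the fixture; leave it alone.
- fruit_b_center (a point): Centre of a loose mandarin of the same size on the table on the other side of the fixture; leave it alone.
- fruit_c_center (a point): Centre of a third loose mandarin of the same size, beyond the fixed-jaw end; leave it alone.
- spare_center (a point): Centre of a grey spare recorder, 90 x 60 x 44 mm, lying display up on the table on the robot's right; leave it alone.
Not all that is in view belongs to the job. Leave any green or purple look-alike of the part that bears recorder_center alone.

How it is judged:
At the end, for the whole second after the job is handed in: White recorder upright (0.06 rad) on the base plate (height within 4 mm), centred on the jaws along fixture x within 25 mm, square (0.08 rad), within 4.5 mm of the fixed jaw, display towards the yellow edge; sliding jaw up to its 60 mm width (gap under 63 mm); at rest (angle between recorder_center's own z axis and vertical below 0.06 rad and z of recorder_center in the frame of fixture between 0.053 and 0.061 m and x of recorder_center in the frame of fixture between -0.025 and 0.025 m and y of recorder_center in the frame of fixture between -0.0585 and -0.0505 m and angle between the x axis of recorder_center and the x axis of fixture, either way round below 0.08 rad and x of read_edge in the frame of recorder_center above 0.02 m and value of joint jaw below 0.063 m and linear speed of recorder below 0.02 m/s); the robot touches nothing.
It fails at once if the recorder is tipped more than 0.6 rad (angle between recorder_center's own z axis and vertical above 0.6 rad).
It fails at once if a mandarin is moved more than 30 mm (distance of fruit_a_center from where it was at the start of the episode above 0.03 m).
It fails at once if a mandarin is moved more than 30 mm (distance of fruit_b_center from where it was at the start of the episode above 0.03 m).
It fails at once if a mandarin is moved more than 30 mm (distance of fruit_c_center from where it was at the start of the episode above 0.03 m).
It fails at once if the spare recorder is moved more than 30 mm (distance of spare_center from where it was at the start of the episode above 0.03 m).
It also fails if it takes over 56 s, if anything falls off the work surface, if the arm or the gripper's body presses on something with over 40 N, if the wrist force passes 120 N, or if a joint passes its speed limit or range.

## Robot

A 6-joint arm with a two-finger parallel gripper is mounted at the origin on the work surface. World frame = base frame: x ahead of the robot, y to its left, z up, the work surface at z = 0. Lengths are in m, angles in rad, forces in N, time in s.
With the tool pointing down it reaches from about 0.35 to 0.975 m from the base axis. Payload 4.9 kg.
Tool frame: the origin (TCP) lies at the very end of the fingers, on their centre line; the grasp point (between the pads) lies 19 mm behind it; x points along the fingers, y is the direction in which the jaws open and shut, and the axes are right-handed (so a half turn about x gives the same grasp; the last joint's range is limited). The gripper opens to 85 mm and grips with 20 to 120 N. Pads are 22 mm wide; open, the fingers measure 114 mm over their backs; the gripper's body (76 mm by 85 mm) begins 54 mm behind the grasp point. The pads swing forward as they close: fully open they stand 13 mm farther back than shut.
Start: joints at [-1.408, 0.053, 1.613, -0, 1.476, -0.119], TCP at [0.174, -0.6, 0.231] pointing down, gripper open.
Joint ranges: [-3.01, 3.01], [-1.01, 2.22], [0.06, 2.58], [-1.02, 4.17], [0.09, 2.62], [-3.14, 3.14]. Speed limits (rad/s): [2.57, 2.57, 3.14, 3.14, 3.14, 3.14].

## Interface

Orientations are given as a rotation vector (axis times angle).
In Python, from station import ctrl, get_image, calibration, finish_job, search_frame, cut_out, mark_of gives the robot as it stands. The module is installed in compiled form; this text tells all that it offers.
- The arm moves only by the tool arm_command, never from a script. Its argument "plan" is a list that holds one entry, the list of rows, each a list of 7 numbers: the shift along the tool's x, y, z in m, then the turn, a rotation vector about the tool's x, y, z in degrees, then the finger opening in m, from 0 to 0.0854. A call has 1 to 20 rows; each row shifts and turns the pose as measured when the row begins, along the tool's axes as they then stand; what a row does not reach is not made up. A row lasts 1/12 s, in which the tool goes at most 41.7 mm and 7.16 degrees, less where a joint would pass 70% of its speed; a pose out of reach is approached as far as the arm can. A call with a gripper value outside its range is refused whole. The fingers move at their own pace and stop on an object; "squeeze" is the grip in N (left out, the last holds). Time passes only in rows, so rows that do not move let the fingers close. It gives the time, the measured TCP pose, the force and the opening at its end, in the units of the state.
- ctrl.get_obs(): the state, without advancing time (a new reading comes with each control period).
- get_image(name): name is "scene" or "top" or "wrist"; returns the picture (420x560x3 uint8, red, green, blue); there is no depth.
- calibration(name): a dict with "fx", "fy", "cx", "cy" (pixels), "cam_to_world" (4x4, takes a point from camera to world coordinates); the wrist camera has in their place "hand_eye" (4x4, takes a point from camera to tool coordinates, whose origin is the TCP and whose axes are the tool frame's). Camera axes: x right, y down, z forward; pixel columns grow to the right and rows downward; lengths in m; the calibration is good to about 2 mm. A picture is of the moment at which its call begins: read the wrist's pose just before it. calibration takes no time and is no camera call.
- finish_job(): hands the job in, once; it reports no verdict.
Trained networks look in the newest picture that a camera, given by its name, has taken for a name from the list of things; names that differ only in an ending like _2 or _b are one class to them, and where a whole thing is asked for, a point or a joint stands for the part that bears it (a point fixed in the world has none). Each returns a list of dicts, best first, with "conf" (0 to 1); they miss things now and then, are a little off and sometimes report something else, mostly with a low value. They report only what shows in the picture. A call takes as long as a camera call. They do not tell look-alikes from the thing itself.
- search_frame(camera, thing): "at" ([x, y, z] in m, in the coordinates of the camera as it stood for that picture, good to about 4 mm: the middle of the surface that is visible of it).
- cut_out(camera, thing): "mask" (420x560 bool, what is visible of it).
- mark_of(camera, thing): "at" ([x, y, z] in m, in the coordinates of the camera as it stood for that picture, good to about 4 mm: a listed point, or the origin of a listed thing).
The state is a dict: "t": time; "q": joint angles; "dq": joint speeds; "effort": joint torques, N m; "tool_pos": TCP position; "tool_rot": TCP orientation; "contact_force": force on the tool from outside, world axes, zero at the start; "wrist_torque": the same for the moment, N m; "opening": finger opening in m.
Only numpy, scipy, OpenCV 4.12 (cv2) and the standard library are available. Lean on these libraries where they do the work, as an engineer would, in place of code of your own. Each camera call takes 0.05 s, during which the arm holds its last target. There are 200 camera calls.

## Working session

There is one attempt and no reset: what is moved stays moved. The work goes in short steps, Python scripts to look and compute and a tool call to move; the robot and the scene stay as the last step left them, time stands still between calls to the robot, and variables do not carry over. Pictures are saved under pics/ and viewed, about 8 in all and at most 12, crops included, and the job is handed in when it is done.

Besides the shell and the picture viewer there is one more tool, called after "Emit:" by a JSON object that holds its "method" and its "body". arm_command: Moves the arm, as the interface text tells. Its arguments: {"type":"object","properties":{"plan":{"type":"array","items":{"type":"array","items":{"type":"array","items":{"type":"number"}}}},"squeeze":{"type":"number"}},"required":["plan"]}

```bash
mkdir -p pics; cat > h.py <<'E'
import numpy as np,cv2
from scipy.spatial.transform import Rotation as R
from station import ctrl,get_image,calibration,finish_job,search_frame,cut_out,mark_of
def shot(cam,name=None):
    o=ctrl.get_obs(); im=get_image(cam); c=calibration(cam)
    if cam=="wrist":
        T=np.eye(4);T[:3,:3]=R.from_rotvec(o["tool_rot"]).as_matrix();T[:3,3]=o["tool_pos"];M=T@c["hand_eye"]
    else: M=c["cam_to_world"]
    if name: cv2.imwrite("pics/"+name,im[:,:,::-1])
    return im,c,np.array(M)
def w(M,p): return (M@np.r_[p,1])[:3]
def find(f,cam,M,th,n=2):
    for d in f(cam,th)[:n]: print(f.__name__,cam,th,round(d["conf"],2),w(M,d["at"]).round(4))
def ray(c,M,u,v,z):
    d=M[:3,:3]@np.array([(u-c["cx"])/c["fx"],(v-c["cy"])/c["fy"],1]);o=M[:3,3]
    return o+d*(z-o[2])/d[2]
def proj(c,M,p):
    q=np.linalg.inv(M)@np.r_[p,1]; return np.array([c["fx"]*q[0]/q[2]+c["cx"],c["fy"]*q[1]/q[2]+c["cy"]])
E
python3 - <<'E'
from h import *
for cam in("top","scene"):
    im,c,M=shot(cam,cam+"0.png")
    for t in("fixture","jaw_knob","recorder_center","read_edge","fruit_a_center","spare_center"): find(mark_of,cam,M,t,3)
    print(M.round(3).tolist())
o=ctrl.get_obs();print(o["tool_pos"],R.from_rotvec(o["tool_rot"]).as_matrix().round(3),o["opening"],o["t"])
E
```

```text
call top fixture 0.98 [ 0.5298 -0.0462 -0.0018]
call top jaw_knob 0.91 [ 0.5199 -0.0164  0.057 ]
call top recorder_center 0.96 [ 0.4116 -0.2538  0.0471]
call top recorder_center 0.81 [ 0.5677 -0.2701  0.0431]
call top read_edge 0.72 [ 0.5978 -0.0972  0.0129]
call top fruit_a_center 0.55 [0.655  0.0805 0.0224]
call top spare_center 0.97 [ 0.4172 -0.4436  0.0224]
[[-0.01, -0.993, 0.119, 0.405], [-1.0, 0.009, -0.009, -0.136], [0.008, -0.12, -0.993, 1.08], [0.0, 0.0, 0.0, 1.0]]
call scene fixture 0.68 [ 0.5233 -0.056  -0.0014]
call scene jaw_knob 0.6 [ 0.518  -0.0166  0.0592]
call scene recorder_center 0.92 [ 0.5631 -0.272   0.0445]
call scene recorder_center 0.77 [ 0.4124 -0.2632  0.0481]
call scene recorder_center 0.7 [ 0.5388 -0.1153  0.0543]
call scene read_edge 0.95 [ 0.6018 -0.0973  0.0082]
call scene fruit_a_center 0.94 [0.6555 0.0755 0.0261]
call scene spare_center 0.88 [ 0.4147 -0.4432  0.022 ]
[[-0.479, 0.595, -0.646, 1.447], [0.878, 0.313, -0.363, 0.365], [-0.014, -0.741, -0.672, 0.977], [0.0, 0.0, 0.0, 1.0]]
[ 0.17378644 -0.60033992  0.23132839] [[-0.     0.278 -0.961]
 [-0.    -0.961 -0.278]
 [-1.     0.     0.   ]] 0.08510463441866264 0.7
```

View pics/top0.png

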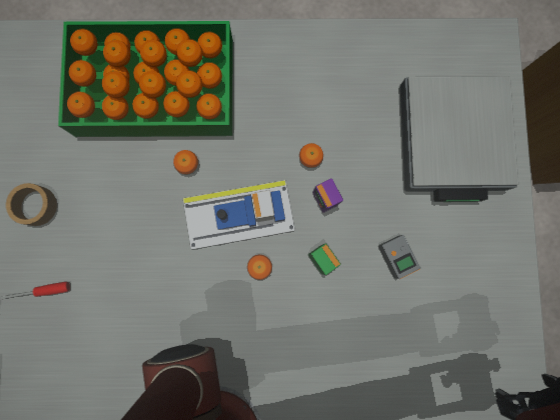

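View pics/scene0.png

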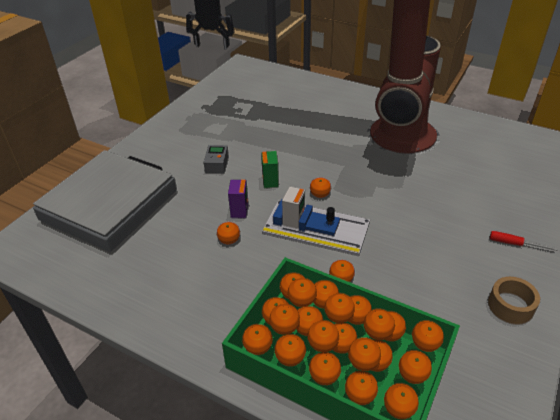

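The top view shows the fixture around (240,215) with a yellow stripe from (184,200) to (286,183). The white recorder is at (265,205) and the knob at (222,214). The purple (328,193) and green (324,258) boxes are look-alikes. I'll move above the fixture for a close look.

Emit:
{"method": "arm_command", "body": {"plan": [[[-0.004,-0.0235,-0.0268,0,0,0,0.085],[-0.004,-0.0235,-0.0268,0,0,0,0.085],[-0.004,-0.0235,-0.0268,0,0,0,0.085],[-0.004,-0.0235,-0.0268,0,0,0,0.085],[-0.004,-0.0235,-0.0268,0,0,0,0.085],[-0.004,-0.0235,-0.0268,0,0,0,0.085],[-0.004,-0.0235,-0.0268,0,0,0,0.085],[-0.004,-0.0235,-0.0268,0,0,0,0.085],[-0.004,-0.0235,-0.0268,0,0,0,0.085],[-0.004,-0.0235,-0.0268,0,0,0,0.085],[-0.004,-0.0235,-0.0268,0,0,0,0.085],[-0.004,-0.0235,-0.0268,0,0,0,0.085],[-0.004,-0.0235,-0.0268,0,0,0,0.085],[-0.004,-0.0235,-0.0268,0,0,0,0.085],[-0.004,-0.0235,-0.0268,0,0,0,0.085],[-0.004,-0.0235,-0.0268,0,0,0,0.085],[-0.004,-0.0235,-0.0268,0,0,0,0.085],[-0.004,-0.0235,-0.0268,0,0,0,0.085]]]}}

```text
t: 2.2
tool_pos: [0.532, -0.0407, 0.3078]
tool_rot: [2.083, 0.274, -2.068]
contact_force: [0.2, -0.6, 0.8]
opening: 0.0848
```

Emit:
{"method": "arm_command", "body": {"plan": [[[0,0,0,-7,0,0,0.085],[0,0,0,-7,0,0,0.085],[0,0,0,-7,0,0,0.085],[0,0,0,-7,0,0,0.085],[0,0,0,-7,0,0,0.085],[0,0,0,-7,0,0,0.085],[0,0,0,-7,0,0,0.085],[0,0,0,-7,0,0,0.085],[0,0,0,-7,0,0,0.085],[0,0,0,-7,0,0,0.085],[0,0,0,-7,0,0,0.085],[0,0,0,-7,0,0,0.085],[0,0,0,0,0,0,0.085]]]}}

```text
t: 3.28
tool_pos: [0.5357, -0.0314, 0.3103]
tool_rot: [1.061, 1.286, -1.052]
contact_force: [0.2, -0.6, 0.1]
opening: 0.0849
```

```bash
python3 - <<'E'
from h import *
im,c,M=shot("wrist","w1.png")
for t in("fixture","jaw_knob","recorder_center","read_edge"): find(mark_of,"wrist",M,t,3)
print(M.round(3).tolist(),c)
o=ctrl.get_obs();print(o["tool_pos"],R.from_rotvec(o["tool_rot"]).as_matrix().round(3),o["q"],o["t"])
im,c,M=shot("top","t1.png")
for t in("fixture","jaw_knob","recorder_center","read_edge"): find(mark_of,"top",M,t,3)
E
```

```text
call wrist fixture 0.6 [ 5.222e-01 -5.860e-02 -4.000e-04]
call wrist jaw_knob 0.67 [ 0.5239 -0.0233  0.0564]
call wrist recorder_center 0.9 [ 0.5719 -0.2772  0.045 ]
call wrist recorder_center 0.82 [ 0.5365 -0.1182  0.0572]
call wrist read_edge 0.83 [ 0.5997 -0.1016  0.0132]
[[0.98, 0.189, 0.068, 0.519], [0.201, -0.939, -0.28, 0.038], [0.01, 0.288, -0.957, 0.453], [0.0, 0.0, 0.0, 1.0]] {'fx': 352.4846011096259, 'fy': 352.4846011096259, 'cx': 280.3666711734609, 'cy': 210.45698327561539, 'hand_eye': array([[ 1.09810079e-03, -2.83001486e-01,  9.59118842e-01,
        -1.42834033e-01],
       [ 9.99999156e-01, -3.54725487e-04, -1.24957164e-03,
        -7.30084736e-04],
       [ 6.93854530e-04,  9.59119405e-01,  2.83000858e-01,
        -7.09165360e-02],
       [ 0.00000000e+00,  0.00000000e+00,  0.00000000e+00,
         1.00000000e+00]])}
[ 0.53571412 -0.03138622  0.31020126] [[ 0.012  0.98   0.197]
 [-0.003  0.198 -0.98 ]
 [-1.     0.011  0.005]] [-1.96922186e-01 -2.02744816e-01  1.72498987e+00 -5.94767589e-04
  1.60670015e+00 -3.95767695e-01] 3.5333
call top jaw_knob 0.61 [ 0.5208 -0.0188  0.0598]
call top recorder_center 0.92 [ 0.5377 -0.1158  0.0528]
call top recorder_center 0.92 [ 0.5656 -0.274   0.0448]
call top recorder_center 0.65 [ 0.4131 -0.2568  0.0464]
call top read_edge 0.67 [ 0.5996 -0.0978  0.0139]
```

View pics/w1.png

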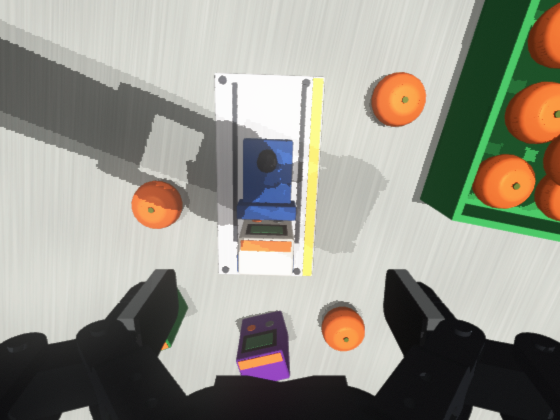

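The wrist view shows the plate with corners near (215,74), (325,78), (313,276) and (220,275). The knob is at (267,160), and the white recorder at (266,245) has its display turned to the sliding jaw. Next I'll fit the fixture pose.

```bash
python3 - <<'E'
from h import *
from scipy.optimize import least_squares
im,c,M=shot("wrist")
# yellow edge line and plate corners
hsv=cv2.cvtColor(im,cv2.COLOR_RGB2HSV)
y=((hsv[...,0]>22)&(hsv[...,0]<35)&(hsv[...,1]>120)&(hsv[...,2]>120)).astype(np.uint8)
y[:, :250]=0;y[:,345:]=0
y=cv2.morphologyEx(y,cv2.MORPH_OPEN,np.ones((3,3)));
rect=cv2.boundingRect(cv2.findNonZero(y));print(rect)
E=[]
for r in range(85,270,4):
    k=np.flatnonzero(y[r]); 
    if len(k)>3:E.append(ray(c,M,k.max()+.5,r,.012))
E=np.array(E);d=np.linalg.svd(E-E.mean(0))[2][0]; d*=np.sign(d[1]); print("edge dir",d,"yaw",np.arctan2(-d[0],d[1]))
C=np.array([ray(c,M,*p,.012) for p in((215,74),(325,78),(313,276),(220,275))]);print(C.round(4),C.mean(0))
yaw=np.arctan2(-d[0],d[1]);ex=np.array([np.cos(yaw),np.sin(yaw)]);ey=np.array([-ex[1],ex[0]])
F=C.mean(0)[:2]
print("corners fx",((C[:,:2]-F)@np.c_[ex,ey]).round(4))
print("edge fx",((E[:,:2]-F)@ex).round(4)[::8])
for n,p in(("knob",(.5225,-.019)),("rec",(.537,-.117))): print(n,(np.array(p)-F)@np.c_[ex,ey])
find(mark_of,"wrist",M,"jaw_knob");find(mark_of,"wrist",M,"recorder_center")
T=R.from_rotvec(ctrl.get_obs()["tool_rot"]).as_matrix();print(np.arctan2(T[1,1],T[0,1]))
k=F+ey*.039; print("knob pred from axis",k)
for z in(.077,):print("knob px top",ray(c,M,267,158,z))
E
```

```text
(304, 146, 14, 129)
edge dir [-1.68730164e-01  9.85662281e-01 -2.04386596e-17] yaw 0.1695412196330367
[[ 0.4421  0.0574  0.012 ]
 [ 0.5691  0.0787  0.012 ]
 [ 0.6129 -0.1747  0.012 ]
 [ 0.4866 -0.198   0.012 ]] [ 0.52767959 -0.05915278  0.012     ]
corners fx [[-0.0647  0.1294]
 [ 0.0641  0.1289]
 [ 0.0645 -0.1283]
 [-0.0639 -0.13  ]]
edge fx [0.0602 0.0607 0.0606 0.0605]
knob [0.00166966 0.04045103]
rec [-0.00057379 -0.05859046]
call wrist jaw_knob 0.55 [ 0.5234 -0.0249  0.0541]
call wrist recorder_center 0.96 [ 0.5356 -0.1182  0.0602]
call wrist recorder_center 0.66 [ 0.5668 -0.2754  0.0433]
0.20038987953697918
knob pred from axis [ 0.52109911 -0.02071195]
knob px top [ 0.5198147  -0.01725876  0.077     ]
```

Emit:
{"method": "arm_command", "body": {"plan": [[[0,-0.012,-0.012,1.75,0.3,-0.6,0.06],[0.04,0,0,0,0,0,0.06],[0.04,0,0,0,0,0,0.06],[0.04,0,0,0,0,0,0.06],[0.03,0,0,0,0,0,0.06],[0.02,0,0,0,0,0,0.06],[0,0,0,0,0,0,0.06],[0,0,0,0,0,0,0.06]]]}}

```text
t: 4.6
tool_pos: [0.5242, -0.0221, 0.1384]
tool_rot: [1.089, 1.274, -1.079]
contact_force: [0.7, 0.4, 0.3]
opening: 0.0598
```

```bash
python3 - <<'E'
from h import *
o=ctrl.get_obs();print(o["tool_pos"],o["opening"]);T=R.from_rotvec(o["tool_rot"]).as_matrix();print(T.round(4))
y=.1700;F=np.array([.5277,-.0592]);ex=np.array([np.cos(y),np.sin(y)]);ey=np.array([-ex[1],ex[0]])
d=np.r_[F+ey*.038,.041]-o["tool_pos"];print("to knob",T.T@d, "yaw err deg",np.degrees(np.arctan2(T[1,1],T[0,1])-y))
im,c,M=shot("wrist");find(mark_of,"wrist",M,"jaw_knob")
E
```

```text
[ 0.52424559 -0.02210275  0.13836727] 0.05975742213203827
[[ 0.0104  0.9861  0.166 ]
 [-0.0015  0.1661 -0.9861]
 [-0.9999  0.01    0.0032]]
to knob [ 0.09733043 -0.00384834 -0.00115593] yaw err deg -0.18146147589095624
call wrist jaw_knob 0.73 [ 0.5244 -0.0193  0.0562]
```

Emit:
{"method": "arm_command", "body": {"plan": [[[0.03,-0.003,-0.001,0,0.2,-0.6,0.06],[0.03,0,0,0,0,0,0.06],[0.025,0,0,0,0,0,0.06],[0.012,0,0,0,0,0,0.06],[0,0,0,0,0,0,0.015],[0,0,0,0,0,0,0.015],[0,0,0,0,0,0,0.015],[0,0,0,0,0,0,0.015],[0,0,0,0,0,0,0.015]]], "squeeze": 25}}

```text
t: 5.45
tool_pos: [0.5216, -0.0264, 0.0567]
tool_rot: [1.07, 1.286, -1.095]
contact_force: [7.5, 0.8, -19.4]
opening: 0.0211
```

Emit:
{"method": "arm_command", "body": {"plan": [[[0,0,0,0,0,0,0.015],[0,0,0,0,0,0,0.015]]]}}

```text
t: 5.62
tool_pos: [0.5217, -0.0264, 0.0566]
tool_rot: [1.07, 1.285, -1.095]
contact_force: [1.9, -0.4, -10.9]
opening: 0.0208
```

```bash
python3 - <<'E'
from h import *
o=ctrl.get_obs();print(o);T=R.from_rotvec(o["tool_rot"]).as_matrix();print(T.round(4))
shot("wrist","w2.png")
E
```

```text
{'t': 5.6167, 'q': array([-0.18637417, -0.00784285,  1.98371727, -0.01360772,  1.1726493 ,
       -0.35171568]), 'dq': array([ 0.00110618, -0.0025511 ,  0.00274459,  0.00275182, -0.00754407,
       -0.001566  ]), 'effort': array([ 1.63049167e-01, -3.76006043e+01, -3.72111368e+01,  7.90591654e-02,
        4.57700752e-01,  2.20354088e-02]), 'tool_pos': array([ 0.52169205, -0.02643149,  0.05660455]), 'tool_rot': array([ 1.07048913,  1.28489863, -1.0945401 ]), 'contact_force': array([  1.86171105,  -0.43458523, -10.90650042]), 'wrist_torque': array([-0.18549473, -0.26641279, -0.00484647]), 'opening': 0.020824003576044497}
[[-0.0091  0.9854  0.1699]
 [-0.011   0.1698 -0.9854]
 [-0.9999 -0.0108  0.0093]]
```

View pics/w2.png

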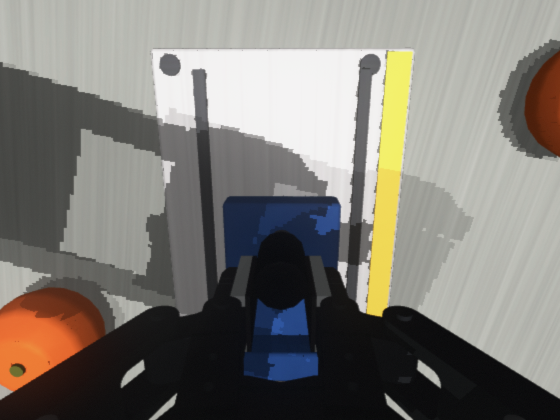

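The knob at (281,268) is gripped near its top and slightly off-centre. I'll re-grip lower.

Emit:
{"method": "arm_command", "body": {"plan": [[[0,0,0,0,0,0,0.05],[0,0,0,0,0,0,0.05],[0,0,0,0,0,0,0.05],[0.004,0,-0.005,0,0,0,0.05],[0.008,0,0,0,0,0,0.05],[0.004,0,0,0,0,0,0.05],[0,0,0,0,0,0,0.015],[0,0,0,0,0,0,0.015],[0,0,0,0,0,0,0.015],[0,0,0,0,0,0,0.015]]]}}

```text
t: 6.5
tool_pos: [0.521, -0.0235, 0.0491]
tool_rot: [1.061, 1.288, -1.101]
contact_force: [5.3, 2.5, -2.8]
opening: 0.0209
```

Emit:
{"method": "arm_command", "body": {"plan": [[[0,0,-0.008,0,0,0,0.015],[0,0,-0.008,0,0,0,0.015],[0,0,-0.008,0,0,0,0.015],[0,0,-0.008,0,0,0,0.015],[0,0,-0.008,0,0,0,0.015],[0,0,-0.005,0,0,0,0.015],[0,0,0,0,0,0,0.015]]], "squeeze": 40}}

```text
t: 7.08
tool_pos: [0.5131, 0.0231, 0.0491]
tool_rot: [1.056, 1.284, -1.102]
contact_force: [-2.0, -3.7, 1.9]
opening: 0.0208
```

Emit:
{"method": "arm_command", "body": {"plan": [[[0,0,0,0,0,0,0.06],[0,0,0,0,0,0,0.06],[0,0,0,0,0,0,0.06],[-0.03,0,0,0,0,0,0.085],[-0.04,0,0,0,0,0,0.085],[-0.04,0,0,0,0,0,0.085],[-0.04,0,0,0,0,0,0.085],[-0.02,0,0.02,0,0,0,0.085],[0,0,0.03,0,0,0.6,0.085],[0,0,0.03,0,0,0,0.085],[0,0,0.02,0,0,0,0.085],[0,0,0,0,0,0,0.085],[0,0,0,0,0,0,0.085]]]}}

```text
t: 8.17
tool_pos: [0.5322, -0.0714, 0.2254]
tool_rot: [1.067, 1.289, -1.091]
contact_force: [0.1, 0.0, -0.4]
opening: 0.0852
```

```bash
cat >> h.py <<'E'
yaw=.170;F=np.array([.5277,-.0592]);ex=np.array([np.cos(yaw),np.sin(yaw)]);ey=np.array([-ex[1],ex[0]])
def fx(p): return ((np.array(p)[:2]-F)@np.c_[ex,ey]).round(4)
def tool():
    o=ctrl.get_obs();T=R.from_rotvec(o["tool_rot"]).as_matrix()
    print("t",o["t"],"tcp",o["tool_pos"].round(4),"fix",fx(o["tool_pos"]),"open",round(o["opening"],4),"f",o["contact_force"].round(1));print(T.round(4),"yaw rel deg",np.degrees(np.arctan2(T[1,1],T[0,1])-yaw).round(2));return o,T
E
python3 - <<'E'
from h import *
o,T=tool()
im,c,M=shot("wrist","w3.png")
for t in("recorder_center","jaw_knob"):
  for d in mark_of("wrist",t)[:2]: p=w(M,d["at"]);print(t,d["conf"],p,fx(p))
print("jaw knob target px",proj(c,M,np.r_[F+ey*.085,.06]))
# predicted recorder top corners
for a,b in((-.03,-.081),(.03,-.081),(.03,-.037),(-.03,-.037)): print(proj(c,M,np.r_[F+ex*a+ey*b,.102]).round(1))
E
```

```text
t 8.1667 tcp [ 0.5322 -0.0714  0.2254] fix [ 0.0024 -0.0128] open 0.0852 f [ 0.1  0.  -0.4]
[[-0.0105  0.9845  0.1749]
 [-0.0104  0.1748 -0.9845]
 [-0.9999 -0.0121  0.0084]] yaw rel deg 0.33
recorder_center 0.75 [ 0.56588043 -0.27402074  0.04416437] [ 0.0013 -0.2182]
jaw_knob 0.91 [0.5138837  0.02250242 0.05417899] [0.0002 0.0829]
jaw_knob 0.33 [ 0.39489629 -0.10587837  0.02295097] [-0.1388 -0.0235]
jaw knob target px [281.87628712  70.16548722]
[244.4 278. ]
[316.1 278.8]
[318.  229.3]
[243.  228.6]
```

View pics/w3.png

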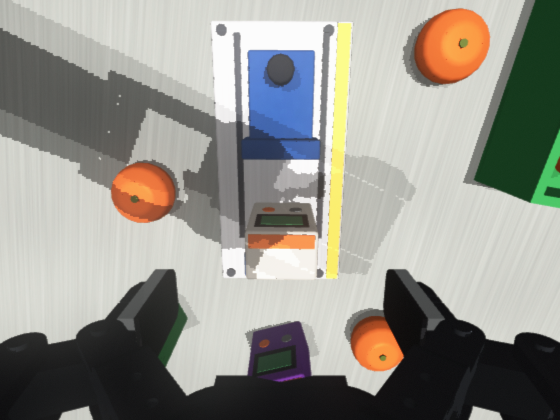

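The jaw is fully open: the knob at (281,68) gives fixture y of about 0.083–0.085. The recorder top spans (247–316, 235–278), so it stands close to the fixed jaw, at fixture y of about -0.062.

Emit:
{"method": "arm_command", "body": {"plan": [[[0,-0.002,0.025,0.3,0.5,0.7,0.085],[0,0,0.023,0,0,0,0.085],[0,0,0,0,0,0,0.085],[0.03,0,0,0,0,0,0.085],[0.03,0,0,0,0,0,0.085],[0.02,0,0,0,0,0,0.085],[0,0,0,0,0,0,0.085]]]}}

```text
t: 8.9
tool_pos: [0.5389, -0.1103, 0.1425]
tool_rot: [1.077, 1.292, -1.07]
contact_force: [-1.0, -0.1, -0.4]
opening: 0.0854
```

```bash
python3 - <<'E'
from h import *
o,T=tool()
E
```

```text
t 8.9 tcp [ 0.5389 -0.1103  0.1425] fix [ 0.0024 -0.0522] open 0.0854 f [-1.  -0.1 -0.4]
[[ 0.0013  0.9833  0.182 ]
 [ 0.0043  0.182  -0.9833]
 [-1.      0.0021 -0.004 ]] yaw rel deg 0.75
```

Emit:
{"method": "arm_command", "body": {"plan": [[[0,-0.0025,0.01,0.7,-0.2,0,0.085],[0,0,0,0,0,0,0.085],[0.03,0,0,0,0,0,0.085],[0.03,0,0,0,0,0,0.085],[0.02,0,0,0,0,0,0.085],[0,0,0,0,0,0,0.085]]]}}

```text
t: 9.4
tool_pos: [0.5443, -0.1202, 0.0695]
tool_rot: [1.085, 1.272, -1.072]
contact_force: [-0.5, 0.6, -0.4]
opening: 0.0849
```

```bash
python3 - <<'E'
from h import *
o,T=tool()
E
```

```text
t 9.4 tcp [ 0.5443 -0.1202  0.0695] fix [ 0.0061 -0.0629] open 0.0849 f [-0.5  0.6 -0.4]
[[ 0.0153  0.985   0.1721]
 [-0.0032  0.1721 -0.9851]
 [-0.9999  0.0146  0.0058]] yaw rel deg 0.17
```

Emit:
{"method": "arm_command", "body": {"plan": [[[0.004,-0.005,-0.001,0.2,0.3,-0.7,0.085],[0.005,-0.001,0,0,0,0,0.085],[0,0,0,0,0,0,0.085],[0,0,0,0,0,0,0.085]]]}}

```text
t: 9.73
tool_pos: [0.5416, -0.1214, 0.0664]
tool_rot: [1.086, 1.275, -1.079]
contact_force: [-0.6, 0.7, -0.9]
opening: 0.0847
```

```bash
python3 - <<'E'
from h import *
o,T=tool()
E
```

```text
t 9.7333 tcp [ 0.5416 -0.1214  0.0664] fix [ 0.0032 -0.0637] open 0.0847 f [-0.6  0.7 -0.9]
[[ 0.0093  0.9857  0.1684]
 [-0.0027  0.1684 -0.9857]
 [-1.      0.0087  0.0042]] yaw rel deg -0.05
```

Emit:
{"method": "arm_command", "body": {"plan": [[[0.006,-0.005,-0.002,0,0.3,-0.7,0.085],[0.002,0,0,0,0,0,0.085],[0,0,0,0,0,0,0.05],[0,0,0,0,0,0,0.05],[0,0,0,0,0,0,0.05],[0,0,0,0,0,0,0.05]]], "squeeze": 40}}

```text
t: 10.23
tool_pos: [0.5385, -0.1211, 0.0617]
tool_rot: [1.083, 1.282, -1.083]
contact_force: [-0.3, -0.2, -0.9]
opening: 0.0597
```

```bash
python3 - <<'E'
from h import *
o,T=tool()
E
```

```text
t 10.2333 tcp [ 0.5385 -0.1211  0.0617] fix [ 0.0002 -0.0628] open 0.0597 f [-0.3 -0.2 -0.9]
[[ 0.0017  0.9857  0.1683]
 [-0.0016  0.1683 -0.9857]
 [-1.      0.0014  0.0019]] yaw rel deg -0.05
```

Emit:
{"method": "arm_command", "body": {"plan": [[[-0.02,0,0,0,0,0,0.05],[-0.02,0,0,0,0,0,0.05],[-0.015,0,-0.004,0,0,0,0.05],[0,0,-0.006,0,0,0,0.05],[0,0,0,6,0,0,0.05],[0,0,0,6,0,0,0.05],[0,0,0,6,0,0,0.05],[0,0,0,6,0,0,0.05],[0,0,0,6,0,0,0.05],[0,0,0,6,0,0,0.05],[0,0,0,6,0,0,0.05],[0,0,0,6,0,0,0.05],[0,0,0,6,0,0,0.05],[0,0,0,6,0,0,0.05],[0,0,0,6,0,0,0.05],[0,0,0,6,0,0,0.05],[0,0,0,6,0,0,0.05],[0,0,0,6,0,0,0.05],[0,0,0,6,0,0,0.05],[0,0,0,0,0,0,0.05]]]}}

```text
t: 11.9
tool_pos: [0.5177, -0.0997, 0.0881]
tool_rot: [2.137, 0.118, -2.226]
contact_force: [-0.5, 0.5, -3.2]
opening: 0.0594
```

```bash
python3 - <<'E'
from h import *
o,T=tool();shot("wrist","w4.png")
E
```

```text
t 11.9 tcp [ 0.5177 -0.0997  0.0881] fix [-0.0167 -0.0382] open 0.0594 f [-0.5  0.5 -3.2]
[[-0.0417  0.0918 -0.9949]
 [ 0.0141 -0.9956 -0.0924]
 [-0.999  -0.0179  0.0402]] yaw rel deg -94.47
```

View pics/w4.png

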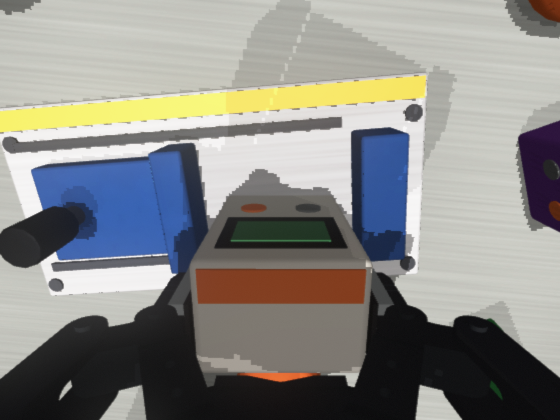

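The recorder is held with its display (280,232) now towards the yellow edge. It has over-rotated 4.5° and tilted slightly, so I'll raise it and correct.

Emit:
{"method": "arm_command", "body": {"plan": [[[-0.02,0,0,0,0,0,0.05],[-0.015,0,0,0,0,0,0.05],[0,0,0,-4.4,2.3,1.0,0.05],[0,0,0,0,0,0,0.05],[0,0.011,-0.014,0,0,0,0.05],[0,0,0,0,0,0,0.05],[0,0,0,0,0,0,0.05]]]}}

```text
t: 12.53
tool_pos: [0.5307, -0.106, 0.117]
tool_rot: [2.114, 0.21, -2.137]
contact_force: [0.4, 0.5, -1.8]
opening: 0.0598
```

```bash
python3 - <<'E'
from h import *
o,T=tool();print(T.T@(np.r_[F+ey*-.0505,.1]-o["tool_pos"]))
E
```

```text
t 12.5333 tcp [ 0.5307 -0.106   0.117 ] fix [-0.005  -0.0466] open 0.0598 f [ 0.4  0.5 -1.8]
[[-0.0115  0.1878 -0.9821]
 [ 0.0067 -0.9822 -0.1879]
 [-0.9999 -0.0088  0.01  ]] yaw rel deg -88.91
[ 0.01689003  0.00415373 -0.00504737]
```

Emit:
{"method": "arm_command", "body": {"plan": [[[0.012,0.005,-0.006,1.1,0.6,0.5,0.05],[0,0,0,0,0,0,0.05],[0.015,0,0,0,0,0,0.05],[0.012,0,0,0,0,0,0.05],[0,0,0,0,0,0,0.05],[0,0,0,0,0,0,0.05]]]}}

```text
t: 13.03
tool_pos: [0.5349, -0.1082, 0.0747]
tool_rot: [2.126, 0.186, -2.141]
contact_force: [0.1, -1.2, -2.0]
opening: 0.0596
```

```bash
python3 - <<'E'
from h import *
o,T=tool();print(T.T@(np.r_[F+ey*-.0505,.062]-o["tool_pos"]))
E
```

```text
t 13.0333 tcp [ 0.5349 -0.1082  0.0747] fix [-0.0012 -0.0495] open 0.0596 f [ 0.1 -1.2 -2. ]
[[-0.007   0.1701 -0.9854]
 [ 0.0028 -0.9854 -0.1701]
 [-1.     -0.004   0.0065]] yaw rel deg -89.95
[ 0.01268491  0.00101938 -0.0012973 ]
```

Well aligned, with 13 mm left to the plate.

Emit:
{"method": "arm_command", "body": {"plan": [[[0.006,0.001,-0.001,0,0.4,0.2,0.05],[0.005,0,0,0,0,0,0.05],[0.003,0,0,0,0,0,0.05],[0.002,0,0,0,0,0,0.05],[0,0,0,0,0,0,0.05]]]}}

```text
t: 13.45
tool_pos: [0.5377, -0.1093, 0.0625]
tool_rot: [2.135, 0.183, -2.128]
contact_force: [0.2, -0.2, -2.6]
opening: 0.0599
```

```bash
python3 - <<'E'
from h import *
o,T=tool()
E
```

```text
t 13.45 tcp [ 0.5377 -0.1093  0.0625] fix [ 0.0014 -0.0511] open 0.0599 f [ 0.2 -0.2 -2.6]
[[ 3.000e-03  1.708e-01 -9.853e-01]
 [-1.000e-04 -9.853e-01 -1.708e-01]
 [-1.000e+00  6.000e-04 -3.000e-03]] yaw rel deg -89.91
```

Emit:
{"method": "arm_command", "body": {"plan": [[[0.002,0,0,0,0,0,0.05],[0.001,0,0,0,0,0,0.05],[0,0,0,0,0,0,0.05]]]}}

```text
t: 13.7
tool_pos: [0.5391, -0.1097, 0.0619]
tool_rot: [2.137, 0.182, -2.125]
contact_force: [0.1, 0.4, -2.5]
opening: 0.0595
```

Emit:
{"method": "arm_command", "body": {"plan": [[[0.002,0,0,0,0,0,0.05],[0.002,0,0,0,0,0,0.05],[0,0,0,0,0,0,0.05]]]}}

```text
t: 13.95
tool_pos: [0.5403, -0.1098, 0.062]
tool_rot: [2.137, 0.183, -2.125]
contact_force: [0.1, -0.6, -2.7]
opening: 0.0595
```

Emit:
{"method": "arm_command", "body": {"plan": [[[0.005,0,0.001,0,0,0,0.05],[0.003,0,0,0,0,0,0.05]]]}}

```text
t: 14.12
tool_pos: [0.542, -0.1101, 0.0615]
tool_rot: [2.14, 0.183, -2.123]
contact_force: [-11.3, 2.5, 15.7]
opening: 0.0596
```

Emit:
{"method": "arm_command", "body": {"plan": [[[0,0,0,0,0,0,0.068],[0,0,0,0,0,0,0.075],[0,0,0,0,0,0,0.085],[0,0,0,0,0,0,0.085],[-0.02,0,0,0,0,0,0.085],[-0.03,0,0,0,0,0,0.085],[-0.04,0,0,0,0,0,0.085],[-0.04,0,0,0,0,0,0.085],[-0.02,0,0,0,0,0,0.085],[0,0,0,0,0,0,0.085]]]}}

```text
t: 14.95
tool_pos: [0.538, -0.1096, 0.2099]
tool_rot: [2.134, 0.186, -2.132]
contact_force: [1.0, -0.1, -0.1]
opening: 0.0847
```

```bash
python3 - <<'E'
from h import *
o,T=tool();im,c,M=shot("wrist","w5.png")
for d in mark_of("wrist","recorder_center")[:2]: p=w(M,d["at"]);print(d["conf"],p,fx(p))
E
```

```text
t 14.95 tcp [ 0.538  -0.1096  0.2099] fix [ 0.0017 -0.0515] open 0.0847 f [ 1.  -0.1 -0.1]
[[ 6.000e-04  1.706e-01 -9.853e-01]
 [ 3.000e-03 -9.853e-01 -1.705e-01]
 [-1.000e+00 -2.900e-03 -1.100e-03]] yaw rel deg -89.92
0.83 [ 0.5662115  -0.27545978  0.0453047 ] [ 0.0014 -0.2197]
```

View pics/w5.png

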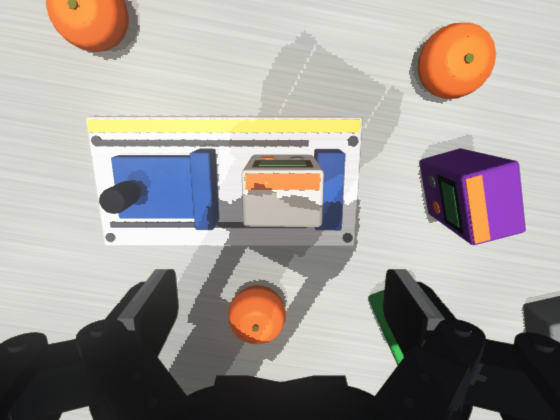

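The recorder stands upright at (283,195) with its stripe on the yellow side, about 3 mm from the fixed jaw. Next is the knob at (118,198).

Emit:
{"method": "arm_command", "body": {"plan": [[[0,-0.03,0,0,0,0,0.055],[0,-0.035,0,0,0,0,0.055],[0,-0.035,0,0,0,0,0.055],[0,-0.035,0,0,0,0,0.055],[0,0,0,0,0,0,0.055],[0.03,0,0,0,0,0,0.055],[0.03,0,0,0,0,0,0.055],[0,0,0,0,0,0,0.055]]]}}

```text
t: 15.72
tool_pos: [0.5021, 0.0301, 0.124]
tool_rot: [2.104, 0.194, -2.171]
contact_force: [-1.6, -0.3, -0.6]
opening: 0.055
```

```bash
python3 - <<'E'
from h import *
o,T=tool();print(T.T@(np.r_[F+ey*.0835,.047]-o["tool_pos"]))
E
```

```text
t 15.7167 tcp [0.5021 0.0301 0.124 ] fix [-0.0102  0.0924] open 0.055 f [-1.6 -0.3 -0.6]
[[-0.0317  0.1687 -0.9852]
 [ 0.0083 -0.9856 -0.169 ]
 [-0.9995 -0.0135  0.0299]] yaw rel deg -90.03
[ 0.0765253   0.00992904 -0.0124584 ]
```

Emit:
{"method": "arm_command", "body": {"plan": [[[0,0.01,-0.011,0,1.7,0.8,0.055],[0,0,0,0,0,0,0.055],[0.02,0,0,0,0,0,0.055],[0,0,0,0,0,0,0.055]]]}}

```text
t: 16.05
tool_pos: [0.51, 0.0212, 0.0971]
tool_rot: [2.119, 0.182, -2.149]
contact_force: [-1.4, -0.6, -1.3]
opening: 0.0552
```

```bash
python3 - <<'E'
from h import *
o,T=tool();print(T.T@(np.r_[F+ey*.0835,.047]-o["tool_pos"]))
E
```

```text
t 16.05 tcp [0.51   0.0212 0.0971] fix [-0.0039  0.0823] open 0.0552 f [-1.4 -0.6 -1.3]
[[-1.400e-02  1.677e-01 -9.857e-01]
 [ 6.000e-04 -9.858e-01 -1.677e-01]
 [-9.999e-01 -3.000e-03  1.370e-02]] yaw rel deg -90.09
[ 0.05006817 -0.0010819  -0.00456314]
```

Emit:
{"method": "arm_command", "body": {"plan": [[[0,-0.001,-0.005,0,0.8,0,0.055],[0.02,0,0,0,0,0,0.055],[0.02,0,0,0,0,0,0.055],[0.008,0,0,0,0,0,0.055],[0,0,0,0,0,0,0.015],[0,0,0,0,0,0,0.015],[0,0,0,0,0,0,0.015],[0,0,0,0,0,0,0.015]]], "squeeze": 25}}

```text
t: 16.72
tool_pos: [0.5196, 0.023, 0.0554]
tool_rot: [2.146, 0.182, -2.127]
contact_force: [2.0, -1.1, -9.1]
opening: 0.0207
```

```bash
python3 - <<'E'
from h import *
o,T=tool()
E
```

```text
t 16.7167 tcp [0.5196 0.023  0.0554] fix [0.0059 0.0824] open 0.0207 f [ 2.  -1.1 -9.1]
[[ 0.0088  0.1656 -0.9862]
 [ 0.0046 -0.9862 -0.1656]
 [-1.     -0.0031 -0.0094]] yaw rel deg -90.21
```

Emit:
{"method": "arm_command", "body": {"plan": [[[0,0.006,0,0,0,0,0.015],[0,0.006,0,0,0,0,0.015],[0,0.006,0,0,0,0,0.015],[0,0.005,0,0,0,0,0.015],[0,0,0,0,0,0,0.015]]]}}

```text
t: 17.13
tool_pos: [0.5236, 0.0001, 0.0554]
tool_rot: [2.149, 0.187, -2.127]
contact_force: [1.1, 2.4, -4.7]
opening: 0.021
```

```bash
python3 - <<'E'
from h import *
o,T=tool()
E
```

```text
t 17.1333 tcp [5.236e-01 1.000e-04 5.540e-02] fix [0.006  0.0591] open 0.021 f [ 1.1  2.4 -4.7]
[[ 0.0098  0.1659 -0.9861]
 [ 0.0083 -0.9861 -0.1659]
 [-0.9999 -0.0066 -0.0111]] yaw rel deg -90.19
```

Emit:
{"method": "arm_command", "body": {"plan": [[[0,0.003,0,0,0,0,0.015],[0,0.003,0,0,0,0,0.015],[0,0.003,0,0,0,0,0.015]]]}}

```text
t: 17.38
tool_pos: [0.5247, -0.0067, 0.0554]
tool_rot: [2.153, 0.194, -2.133]
contact_force: [-2.0, 23.9, -0.3]
opening: 0.021
```

Emit:
{"method": "arm_command", "body": {"plan": [[[0,0,0,0,0,0,0.015],[0,0.001,0,0,0,0,0.015]]]}}

```text
t: 17.55
tool_pos: [0.5247, -0.0065, 0.0554]
tool_rot: [2.154, 0.198, -2.135]
contact_force: [-0.2, 9.3, -3.6]
opening: 0.0208
```

```bash
python3 - <<'E'
from h import *
o,T=tool();im,c,M=shot("wrist","w6.png");im,c,M=shot("top","t6.png")
cv2.imwrite("pics/c6.png",cv2.resize(im[160:270,170:310,::-1],None,fx=5,fy=5,interpolation=cv2.INTER_CUBIC))
E
```

```text
t 17.55 tcp [ 0.5247 -0.0065  0.0554] fix [0.006  0.0525] open 0.0208 f [-0.2  9.3 -3.6]
[[ 0.0075  0.1637 -0.9865]
 [ 0.0201 -0.9863 -0.1636]
 [-0.9998 -0.0186 -0.0107]] yaw rel deg -90.31
```

View pics/w6.png

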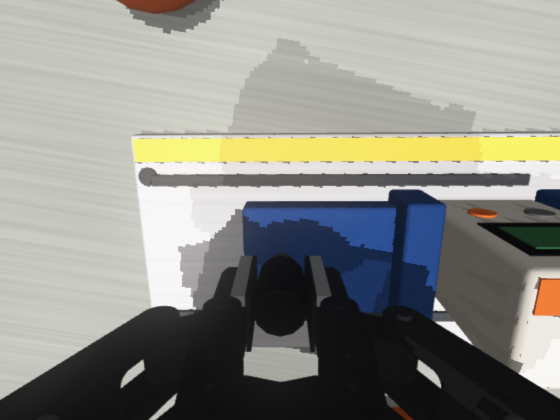

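The jaw face at (443,207) is against the recorder. I'll measure the face position, using the plate corner at (133,136) as the reference.

```bash
python3 - <<'E'
from h import *
im,c,M=shot("wrist")
print("corner",fx(ray(c,M,134,136,.012)),"jaw face",fx(ray(c,M,443,206,.045)),"fixed jaw near corner",fx(ray(c,M,537,190,.045)),"carriage back",fx(ray(c,M,244,203,.029)))
E
```

```text
corner [0.0631 0.1287] jaw face [ 0.0338 -0.0214] fixed jaw near corner [ 0.041  -0.0616] carriage back [0.0311 0.07  ]
```

Emit:
{"method": "arm_command", "body": {"plan": [[[0,0.003,0,0,0,0,0.015],[0,0.003,0,0,0,0,0.015]]], "squeeze": 60}}

```text
t: 17.87
tool_pos: [0.5247, -0.0065, 0.0556]
tool_rot: [2.159, 0.212, -2.143]
contact_force: [-1.4, 18.9, -2.0]
opening: 0.02
```

```bash
python3 - <<'E'
from h import *
o,T=tool()
E
```

```text
t 17.8667 tcp [ 0.5247 -0.0065  0.0556] fix [0.006  0.0525] open 0.02 f [-1.4 18.9 -2. ]
[[ 0.0045  0.1632 -0.9866]
 [ 0.0335 -0.9861 -0.1629]
 [-0.9994 -0.0323 -0.0099]] yaw rel deg -90.34
```

View pics/c6.png

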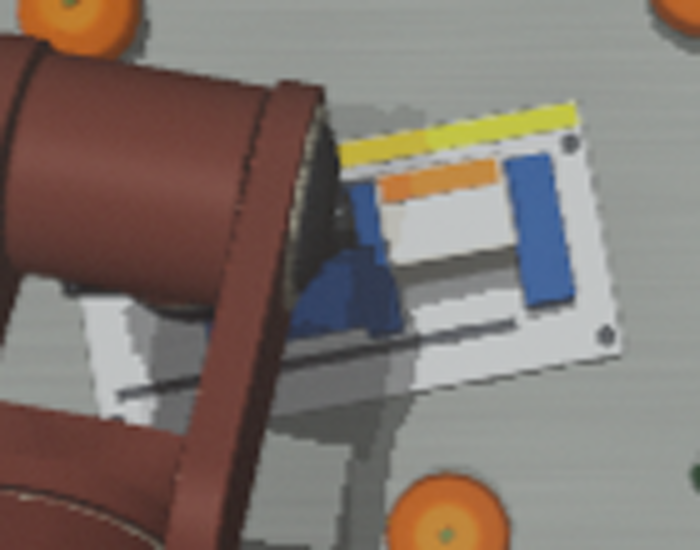

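The recorder looks square and clamped. I'll release the knob, rise and verify from above.

Emit:
{"method": "arm_command", "body": {"plan": [[[0,0,0,0,0,0,0.04],[0,0,0,0,0,0,0.055],[0,0,0,0,0,0,0.055],[-0.02,0,0,0,0,0,0.055],[-0.03,0,0,0,0,0,0.055],[-0.03,0,0,0,0,1.8,0.055],[-0.04,0.01,0,0,0,0,0.055],[-0.04,0.02,0,0,0,0,0.055],[0,0.03,0.02,0,0,0,0.055],[0,0.02,0.03,0,0,0,0.055],[0,0,0,0,0,0,0.055],[0,0,0,0,0,0,0.055]]]}}

```text
t: 18.87
tool_pos: [0.4897, -0.1079, 0.2327]
tool_rot: [2.148, 0.148, -2.103]
contact_force: [-0.1, 0.4, 0.0]
opening: 0.0546
```

```bash
python3 - <<'E'
from h import *
o,T=tool();im,c,M=shot("wrist","w7.png");cv2.imwrite("pics/c7.png",cv2.resize(im[60:300,130:450,::-1],None,fx=2.5,fy=2.5,interpolation=cv2.INTER_CUBIC))
for d in mark_of("wrist","recorder_center")[:2]+mark_of("wrist","jaw_knob")[:1]: p=w(M,d["at"]);print(d["conf"],p,fx(p))
E
```

```text
t 18.8667 tcp [ 0.4897 -0.1079  0.2327] fix [-0.0457 -0.0416] open 0.0546 f [-0.1  0.4  0. ]
[[ 0.0233  0.1618 -0.9865]
 [-0.0217 -0.9865 -0.1623]
 [-0.9995  0.0252 -0.0195]] yaw rel deg -90.43
0.8 [ 0.56859247 -0.27392749  0.04723523] [ 0.004  -0.2186]
0.64 [ 0.41073809 -0.26138713  0.04360996] [-0.1495 -0.1795]
0.72 [ 5.23368318e-01 -6.00924737e-02 -4.88367977e-04] [-0.0044 -0.0001]
```

View pics/c7.png

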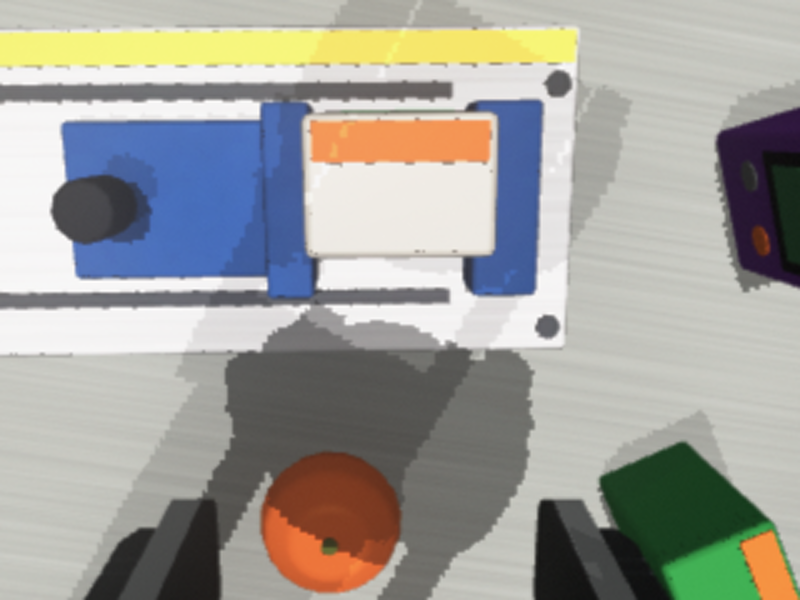

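The white recorder stands square between both jaws, its stripe towards the yellow edge. I'll compute the numbers from the jaw corners, (315,296) and (470,293) in the crop, and the recorder's top corners.

```bash
python3 - <<'E'
from h import *
im,c,M=shot("wrist")
def P(u,v,z): return fx(ray(c,M,130+u/2.5,60+v/2.5,z))
print("slide face",P(315,296,.045),"fixed face",P(470,293,.045))
print("rec top",[P(*p,.102).tolist() for p in((305,115),(497,115),(495,255),(307,256))])
print("plate corners",P(578,27,.012),P(563,347,.012)); print("knob top",P(88,210,.077))
E
```

```text
slide face [-0.0362 -0.0223] fixed face [-0.0356 -0.0811]
rec top [[0.0285, -0.0233], [0.0282, -0.0804], [-0.0136, -0.0811], [-0.0134, -0.0228]]
plate corners [ 0.0623 -0.125 ] [-0.0652 -0.1257]
knob top [-0.0009  0.0506]
```

```bash
python3 -c "
from h import *
print(finish_job())"
```

```text
the job is handed in; nothing more can be done
None
```

The job is done and handed in. I pulled the jaw open by its knob, lifted the recorder, turned it a quarter turn and set it down between the jaws. I then pushed the jaw up until it stopped hard at about 19–24 N, let go and backed off.

**Last checks (wrist picture):**

| Check | Measured | Needed |
|---|---|---|
| Display side | stripe towards the yellow edge | same |
| Gap between jaw faces | about 59 mm (recorder is 60 mm wide) | under 63 mm |
| Squareness | recorder edges within about 0.02 rad | 0.08 rad |
| Centre along fixture x | about +7 mm | within 25 mm |
| Distance from recorder to fixed jaw | no visible gap | within 4.5 mm |

Arm and gripper were clear of everything. The mandarins nearest the work showed no sign of being touched, but I did not measure their positions again, nor the spare recorder's.

**Checks that disagreed or failed:**
- **Gap:** two rougher estimates taken while the gripper still held the knob gave 62–65 mm. One used the tool's travel, the other an oblique picture. I trusted the hard stop and the measurement from above.
- **Final picture offset:** positions along the fixture's length read about 4 mm too far towards the sliding jaw, so I judged only relative distances.
- **Recorder network:** in the last pictures it reported only the purple and green look-alikes, so I measured the white recorder from pixel positions.

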